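# Peel the top connector tray off a clinging stack and hold it out

### The job

Get the top connector tray off the clinging stack: push the separator blade fully home between the rims of the top and second trays and swing its lever to lock it, then take the top tray by its corner lug and peel it, first lifting that corner a centimetre or two while the diagonally opposite corner stays down, and leave the trays below in the magazine. Finish still holding the tray out level, open side up, at least 10 cm above the bench and at least a tray's length to one side of the stack; do not put it down or let go, leave the blade locked, and leave the loose things round about where they are.

Things in the scene. Friction and masses are not known exactly. Their poses are not given: they have to be found in the camera images.
- magazine: Tray magazine fixed to the bench: grey base plate 10 mm thick (170 mm wide under the stack, 86 mm under the riser; x -200 to +70 mm), on it a stack of three nested trays (the lowest is screwed down). Origin: underside of the plate at the centre of the stack; x = the way the blade is pushed (roughly away from the robot), y left, z up. On the robot's side: a riser with the blade's carriage and lever.
- blade (a joint): Slide of the separator blade along the magazine's +x, m: starts drawn back (0 to 0.010); 0.030 = home, against its stop. Friction about 2 N, no spring. It carries the lever.
- blade_tip (a point): Middle of the blade's front edge. The blade is a steel tongue 60 mm wide, 5 mm thick; when home this point is 10 mm in under the top tray's rim (45 mm short of the stack's centre) and over the second tray's rim, about 2 mm clear of both, so that the second tray is held down.
- lever (a joint): Hinge of the locking lever about a vertical pin on the blade's carriage, rad: 0 = pointing straight back to the robot (magazine -x; starts at 0 to 0.15); grows as the knob swings to the right (magazine -y), anticlockwise from above; stop at 1.57 = locked. Friction about 0.05 N m, stays where it is left.
- lever_pivot (a point): On the lever's hinge axis (travels with the blade), 64.5 mm above the bench. The lever bar is 11 mm wide; its tail reaches 28 mm beyond the pivot, opposite the knob. Left of the riser stands a steel gate plate, top 69 mm above the bench: with the blade home, and only then, the tail can swing round in front of the plate's end and so keeps the blade from sliding back.
- lever_knob (a point): Middle of the upright black knob on the lever's end: a cylinder 15 mm across, from 74 to 106 mm above the bench (this point 90 mm), 45 mm from the hinge axis. Taken from above it serves to push the blade and then to swing the lever; it turns with the lever, slipping between the fingers.
- tray_top: Top tray, the one to take: grey formed plastic, 110 x 150 x 30 mm, 2 mm wall, about 65 g, six open pockets. Origin: centre of the floor's underside, 34 mm above the bench as stacked; x along the 110, y along the 150 mm, z up; as stacked its axes are the magazine's. Rim 12 mm wide, 2.5 mm thick, top at z +30; four feet reach 8 mm below the floor; walls slope 15 degrees; trays nest 12 mm apart.
- tray_top_lug (a point): Top middle of the top tray's corner lug (its -x +y corner: robot's side, left): an upright block 28 mm long, 9 mm thick, rising 16 mm above the rim; this point 80 mm above the bench as stacked. Thin direction: along the tray's (-x, +y) at 45 degrees. Pinch the 9 mm from above, one finger inside the tray, one outside, fingertips just above the rim.
- tray_top_far_corner (a point): On the rim's top at the top tray's cut-off corner (+x -y), diagonally opposite the lug, 139 mm from it seen from above; 64 mm above the bench as stacked. The tray tips about it when peeled. Near each corner a foot is gripped by a sprung tongue of the tray below: it resists with 4 to 5 N and lets go after 6 to 7 mm.
- tray_next: Second tray, alike, stacked half a turn round (its x, y = the magazine's -x, -y; its lug stands beside the top tray's cut corner, top 68 mm above the bench). Origin: centre of its floor's underside, 22 mm above the bench. It clings less (about 3 N a corner) to the tray below than to the top one: without the blade both come up together. It must stay.
- connector_0: Bystander: grey sealed connector, a barrel 25 mm across and 32 mm high, standing loose on the bench. Origin: centre of its underside.
- connector_1: Bystander: another grey connector, alike.
- grease_tin: Bystander: round tin, 54 mm across, 24 mm high. Origin: centre of its underside.
Not all that is in view belongs to the job. Leave any green look-alike of the tray_top alone.

How it is judged:
By the outcome, as a careful person would: the job done as asked, in the order asked, and still so for the second after the job is handed in, while the arm keeps its last pose, push and grip.
It also fails if it takes over 45 s, if anything falls off the work surface, if the arm or the gripper's body presses on something with over 40 N, if the wrist force passes 120 N, or if a joint passes its speed limit or range.

### The arm

A 7-joint arm with a two-finger parallel gripper is mounted at the origin on the work surface; the furniture and walls round the work are solid. World frame = base frame: x ahead of the robot, y to its left, z up, the work surface at z = 0. Lengths are in m, angles in rad, forces in N, time in s.
With the tool pointing down it reaches from about 0.4 to 0.85 m from the base axis. Payload 10.4 kg.
Tool frame: the origin (TCP) lies midway between the tips of the shut fingers; the grasp point (between the pads) lies 19 mm behind it; z points along the fingers, x is the direction in which the jaws open and shut, and the axes are right-handed (so a half turn about z gives the same grasp; the last joint's range is limited). The gripper opens to 85 mm and grips with 20 to 120 N. Pads are 22 mm wide; open, the fingers measure 114 mm over their backs; the gripper's body (76 mm by 85 mm) begins 54 mm behind the grasp point. The pads swing forward as they close: fully open they stand 13 mm farther back than shut.
Start: joints at [1.301, 0.332, -0.065, 1.46, 0.022, 1.35, -0.088], TCP at [0.153, -0.606, 0.231] pointing down, gripper open.
Joint ranges: [-2.6, 2.6], [-0.5, 2.12], [-1.47, 1.34], [0.16, 2.42], [-1.27, 4.41], [0.06, 2.06], [-2.6, 2.6]. Speed limits (rad/s): [2.22, 2.22, 2.79, 2.79, 3.14, 3.14, 3.14].

### API

Orientations are given as a unit quaternion [x, y, z, w].
In Python, from workcell import manip, cams gives the robot as it stands.
- The arm moves only by the tool move_arm, never from a script. Its argument "moves" is a list of rows, each a list of 7 numbers: the turn, a rotation vector about the tool's x, y, z in degrees, then the shift along the tool's x, y, z in m, then the finger opening in m, from 0 to 0.0854. A call has 1 to 10 rows; each row is the pose to reach, as a shift and turn from the pose commanded when the call began, along the tool's axes at that moment; what a row does not reach only later rows make up. A row lasts 1/10 s, in which the tool goes at most 50 mm and 8.59 degrees, less where a joint would pass 70% of its speed; a pose out of reach is approached as far as the arm can. A call with a gripper value outside its range is refused whole. The fingers move at their own pace and stop on an object; "grip_force" is the grip in N (left out, the last holds). Time passes only in rows, so rows that repeat a pose let the fingers close. It gives the time, the measured TCP pose, the force and the opening at its end, in the units of the state.
- manip.get_obs(): the state, without advancing time (a new reading comes with each control period).
- cams.camera(name): name is "side" or "top"; returns the picture (480x640x3 uint8, red, green, blue); there is no depth.
- cams.camera_params(name): a dict with "fx", "fy", "cx", "cy" (pixels), "dist_coeffs" ([k1, k2, p1, p2, k3] as OpenCV has them; the pictures are not rectified), "xyz" and "rotation" of the camera in the world. Camera axes: x right, y up, looking along -z (the intrinsics and any distortion apply to the point x, -y, -z); pixel columns grow to the right and rows downward; lengths in m; the calibration is good to about 2 mm. A picture is of the moment at which its call begins. camera_params takes no time and is no camera call.
- manip.hand_in(): hands the job in, once; it reports no verdict.
The state is a dict: "clock": time; "joint_pos": joint angles; "joint_velocities": joint speeds; "tau": joint torques, N m; "position": TCP position; "ee_rot": TCP orientation; "ft_force": force on the tool from outside, world axes, zero at the start; "torque": the same for the moment, N m; "grip_width": opening from 0.0 (shut) to 1.0 (fully open).
Only numpy, scipy, OpenCV 4.12 (cv2) and the standard library are available. Lean on these libraries where they do the work, as an engineer would, in place of code of your own. Each camera call takes 0.05 s, during which the arm holds its last target. There are 200 camera calls.

## Working session

There is one attempt and no reset: what is moved stays moved. The work goes in short steps, Python scripts to look and compute and a tool call to move; the robot and the scene stay as the last step left them, time stands still between calls to the robot, and variables do not carry over. Pictures are saved under pics/ and viewed, about 8 in all and at most 12, crops included, and the job is handed in when it is done.

Besides the shell and the picture viewer there is one more tool, called after "Emit:" as name(argument=value, ...) on one line, values as JSON. move_arm: Moves the arm, as the interface text tells. Its arguments: {"type":"object","properties":{"moves":{"type":"array","items":{"type":"array","items":{"type":"number"}}},"grip_force":{"type":"number"}},"required":["moves"]}

```bash
mkdir -p pics; python3 - <<'E'
from workcell import manip, cams
import cv2
o=manip.get_obs()
print({k:o[k] for k in('clock','position','ee_rot','ft_force','grip_width')})
for n in('side','top'):
    print(n,cams.camera_params(n))
    cv2.imwrite(f'pics/{n}0.png',cams.camera(n)[:,:,::-1])
E
```

```text
{'clock': 0.0, 'position': array([ 0.15256036, -0.60568226,  0.23047355]), 'ee_rot': array([ 7.88758459e-01, -6.14702797e-01, -6.16795921e-04, -4.28240938e-04]), 'ft_force': array([1.10203969, 0.41716554, 0.90297309]), 'grip_width': 0.9988955717060635}
side {'fx': 490.26412298262, 'fy': 490.26412298262, 'cx': 321.54416228960076, 'cy': 241.7431361199476, 'dist_coeffs': array([-0.08265995,  0.        ,  0.        ,  0.        ,  0.        ]), 'xyz': array([ 0.28982867, -0.66613642,  0.5391947 ]), 'rotation': array([ 0.4752434 , -0.09148355, -0.16926892,  0.85855838])}
top {'fx': 566.9872766150058, 'fy': 566.9872766150058, 'cx': 326.2364212356747, 'cy': 246.76482359944671, 'dist_coeffs': array([-0.08355142,  0.        ,  0.        ,  0.        ,  0.        ]), 'xyz': array([4.92378454e-01, 6.78545411e-05, 1.19733675e+00]), 'rotation': array([-0.02228366,  0.0194613 ,  0.71443352, -0.69907757])}
```

View pics/top0.png

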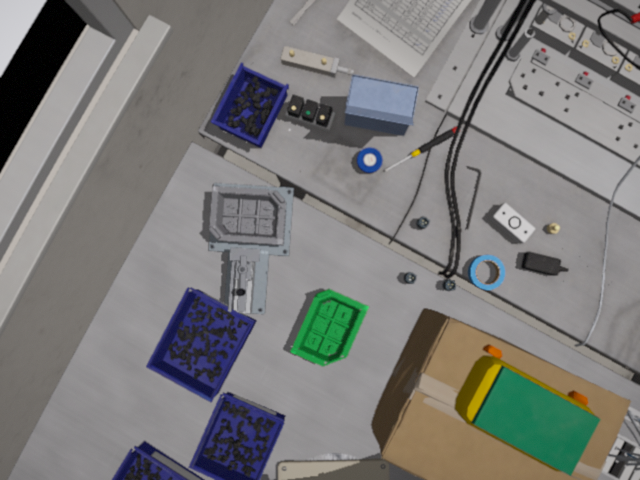

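View pics/side0.png

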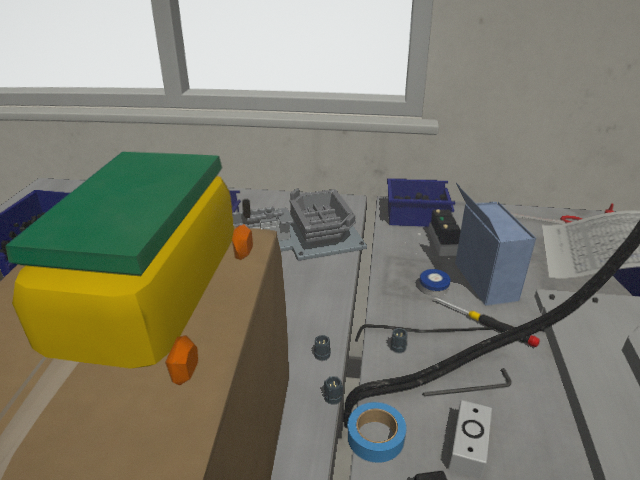

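The top view shows the magazine at about (247,220), its lever knob near (240,292), and a green look-alike at (330,327). A carton with a yellow/green box stands between the arm and the stack. I'll enlarge both views next.

```bash
cat > h.py <<'E'
import numpy as np, cv2
from scipy.spatial.transform import Rotation as R
from workcell import manip, cams
P={n:cams.camera_params(n) for n in('side','top')}
def K(p): return np.array([[p['fx'],0,p['cx']],[0,p['fy'],p['cy']],[0,0,1.]])
def ray(n,u,v):
    p=P[n]; a=cv2.undistortPoints(np.array([[[u,v]]],float),K(p),p['dist_coeffs'])[0,0]
    return p['xyz'],R.from_quat(p['rotation']).apply([a[0],-a[1],-1.])
def at_z(n,u,v,z):
    o,d=ray(n,u,v); return o+d*(z-o[2])/d[2]
def proj(n,X):
    p=P[n]; c=R.from_quat(p['rotation']).inv().apply(np.atleast_2d(X)-p['xyz'])*[1,-1,-1]
    return cv2.projectPoints(c,np.zeros(3),np.zeros(3),K(p),p['dist_coeffs'])[0][:,0]
def tri(a,b):
    o1,d1=ray('top',*a);o2,d2=ray('side',*b)
    s=np.linalg.lstsq(np.c_[d1,-d2],o2-o1,rcond=None)[0]
    p,q=o1+d1*s[0],o2+d2*s[1]; return (p+q)/2,np.linalg.norm(p-q)
def crop(n,x0,y0,w,h,k,f):
    im=cams.camera(n)[:,:,::-1][y0:y0+h,x0:x0+w]
    cv2.imwrite(f,cv2.resize(im,None,fx=k,fy=k,interpolation=cv2.INTER_CUBIC))
E
python3 - <<'E'
from h import *
crop('top',195,170,110,155,4,'pics/t1.png'); 
a=cv2.imread('pics/side0.png')[175:270,225:375]
cv2.imwrite('pics/s1.png',cv2.resize(a,None,fx=5,fy=5,interpolation=cv2.INTER_CUBIC))
b=cv2.imread('pics/t1.png')
# box heights: yellow corner candidates
for a,b in [((597,419),(218,155)),((505,366),(120,153)),((572,471),(136,266)),((495,352),(243,240))]: print(tri(a,b))
E
```

```text
(array([ 0.31596565, -0.36779726,  0.42563572]), np.float64(0.04627914524132154))
(array([ 0.31964283, -0.2514023 ,  0.38232295]), np.float64(0.08624338657446505))
(array([ 0.23828195, -0.35689337,  0.35706421]), np.float64(0.07504734677144126))
(array([ 0.3709458 , -0.26362531,  0.28837814]), np.float64(0.0006966715741360888))
```

View pics/t1.png

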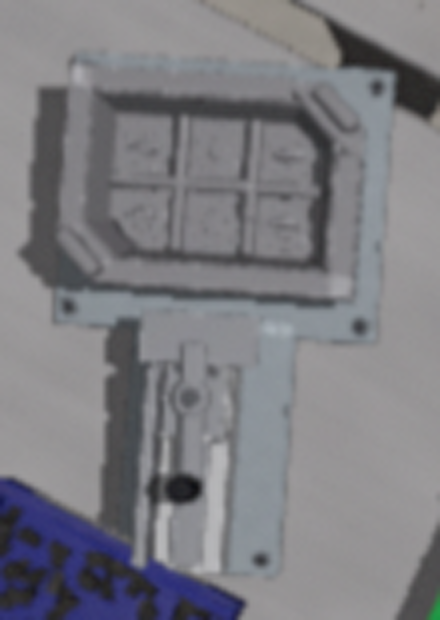

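View pics/s1.png

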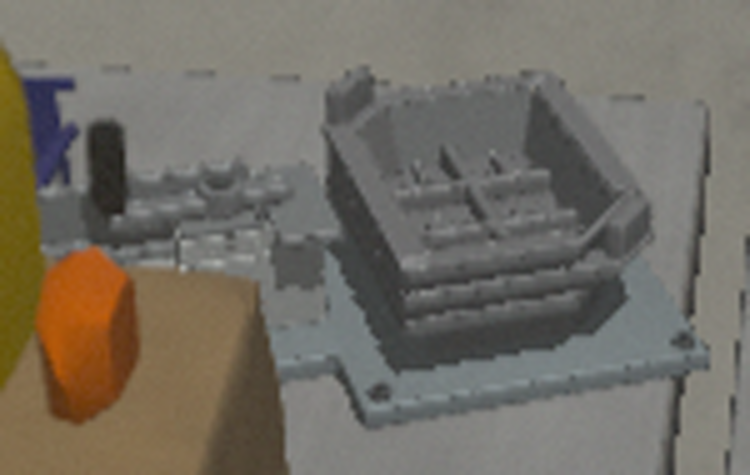

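The crops show the plate corners at about (75,52), (395,72) and (278,575) in the top crop, the lug at (82,250), the pivot at (189,397) and the knob top at (184,488). I'll fit the magazine pose to these.

```bash
python3 - <<'E'
from h import *
from scipy.optimize import least_squares
# local mm-> (x,y,z) and top-crop px
c=lambda x,y:(195+x/4,170+y/4)
pts=[((.07,.085,.01),c(75,52)),((.07,-.085,.01),c(396,73)),((-.2,-.043,.01),c(278,576)),
 ]
L=np.array([p[0] for p in pts]);U=np.array([p[1] for p in pts])
def T(q,L): 
    r=R.from_euler('z',q[2]); return r.apply(L)+[q[0],q[1],0]
f=lambda q:(proj('top',T(q,L))-U).ravel()
s=least_squares(f,[.6,.15,0]);q=s.x;print(q,s.fun)
def loc(X): return R.from_euler('z',-q[2]).apply(X-np.array([q[0],q[1],0]))
for n,u,z in [('lug',c(82,250),.08),('nextlug',c(335,108),.068),('pivot',c(189,397),.07),('knobtop',c(184,488),.106),('rimTL',c(73,62),.064),('rimBR',c(352,298),.064),('rimTR',c(360,150),.064)]:
    X=at_z('top',*u,z); print(n,X.round(4),loc(X).round(4))
s2=lambda x,y:(225+x/5,175+y/5)
for n,a,b in[('lug',c(82,250),s2(350,78)),('knob',c(182,488),s2(105,122)),('nextlug',c(335,108),s2(630,205))]:print(n,tri(a,b))
print(manip.get_obs()['clock'])
E
```

```text
[ 0.62661148  0.16095948 -0.08934566] [ 0.24144788 -0.23676078 -0.26849127 -0.35724347  0.02629978  0.5809735 ]
lug [0.5916 0.223  0.08  ] [-0.0404  0.0587  0.08  ]
nextlug [0.6614 0.0971 0.068 ] [ 0.0403 -0.0605  0.068 ]
pivot [0.5179 0.1721 0.07  ] [-0.1093  0.0014  0.07  ]
knobtop [0.4733 0.1697 0.106 ] [-0.1535 -0.005   0.106 ]
rimTL [0.6887 0.23   0.064 ] [0.0557 0.0743 0.064 ]
rimBR [0.5659 0.0904 0.064 ] [-0.0542 -0.0757  0.064 ]
rimTR [0.6404 0.0851 0.064 ] [ 0.0205 -0.0743  0.064 ]
lug (array([0.59086351, 0.22341668, 0.0792727 ]), np.float64(0.0017712540653709165))
knob (array([0.47255287, 0.17070942, 0.10678795]), np.float64(0.0016226053627009995))
nextlug (array([0.66170984, 0.09703256, 0.06740693]), np.float64(0.0004813460228869116))
0.15
```

```bash
python3 - <<'E'
from h import *
for a,b in [((475,405),(122,153)),((505,366),(221,155)),((597,419),(138,245)),((572,471),(18,245))]:
    X,e=tri(a,b);print(X.round(3),e.round(3),np.hypot(*X[:2]))
print('carton',[tri((438,311),(282,232)),tri((626,391),(205,480))])
for u in [(438,311),(626,391),(385,455),(420,312)]: print(at_z('top',*u,.22).round(3))
print('bin',tri((255,318),(236,195)),at_z('top',255,320,.06), at_z('top',205,288,.06))
q=np.array([.6266,.161,0])
for z in(.065,.106):print(at_z('top',240,292,z))
E
```

```text
[ 0.291 -0.209  0.37 ] 0.029 0.3583561993018117
[ 0.361 -0.253  0.374] 0.001 0.4410883599056361
[ 0.28  -0.387  0.377] 0.001 0.47770281312881097
[ 0.204 -0.35   0.374] 0.001 0.40496827127173557
carton [(array([ 0.43549693, -0.18292768,  0.23787019]), np.float64(0.0016858988756100698)), (array([ 0.2917885 , -0.48869944,  0.27003319]), np.float64(0.009459813489681413))]
[ 0.435 -0.187  0.22 ]
[ 0.286 -0.516  0.22 ]
[ 0.191 -0.089  0.22 ]
[ 0.434 -0.155  0.22 ]
bin (array([0.43557675, 0.13636653, 0.13951093]), np.float64(0.021587081346520105)) [0.4160217  0.14954937 0.06      ] [0.48191991 0.24948171 0.06      ]
[0.47263027 0.178043   0.065     ]
[0.47334531 0.17159882 0.106     ]
```

Emit:
move_arm(moves=[[0,0,0,0,0,-0.05,0.04],[0,0,0,0,0,-0.1,0.04],[0,0,0,0,0,-0.15,0.04],[0,0,0,0,0,-0.2,0.04],[0,0,0,0,0,-0.25,0.04],[0,0,0,0,0,-0.29,0.04],[0,0,0,0,0,-0.29,0.04]])

```text
clock: 0.85
position: [0.1528, -0.6063, 0.5272]
ee_rot: [0.789, -0.615, 0.004, 0.002]
ft_force: [0.2, -0.5, -0.2]
grip_width: 0.467
```

Emit:
move_arm(moves=[[0,0,-3.5,-0.0225,-0.043,0,0.04],[0,0,-7,-0.045,-0.086,0,0.04],[0,0,-10.5,-0.0675,-0.129,0,0.04],[0,0,-14,-0.09,-0.172,0,0.04],[0,0,-17.5,-0.1125,-0.215,0,0.04],[0,0,-21,-0.135,-0.258,0,0.04],[0,0,-24.5,-0.1575,-0.301,0,0.04],[0,0,-28,-0.18,-0.344,0,0.04],[0,0,-31.5,-0.2025,-0.387,0,0.04],[0,0,-35,-0.225,-0.43,0,0.04]])

```text
clock: 1.85
position: [0.5158, -0.2813, 0.5208]
ee_rot: [0.937, -0.348, -0.0, 0.0]
ft_force: [-0.1, -0.4, -1.1]
grip_width: 0.47
```

Emit:
move_arm(moves=[[0,0,-3.5,-0.0327,-0.0314,0,0.04],[0,0,-7,-0.0654,-0.0628,0,0.04],[0,0,-10.5,-0.0981,-0.0942,0,0.04],[0,0,-14,-0.131,-0.1256,0,0.04],[0,0,-17.5,-0.1635,-0.157,0.02,0.04],[0,0,-21,-0.196,-0.1884,0.04,0.04],[0,0,-24.5,-0.229,-0.22,0.06,0.04],[0,0,-28,-0.2616,-0.251,0.08,0.04],[0,0,-31.5,-0.294,-0.2826,0.1,0.04],[0,0,-35.5,-0.327,-0.314,0.12,0.04]])

```text
clock: 2.85
position: [0.472, 0.1701, 0.3999]
ee_rot: [0.999, -0.046, -0.0, 0.0]
ft_force: [1.3, 0.5, 0.3]
grip_width: 0.471
```

Emit:
move_arm(moves=[[0,0,0,0,0,0.05,0.04],[0,0,0,0,0,0.1,0.04],[0,0,0,0,0,0.15,0.04],[0,0,0,0,0,0.2,0.04],[0,0,0,0,0,0.25,0.04],[0,0,0,0,0,0.275,0.04],[0,0,0,0,0,0.275,0.04]])

```text
clock: 3.55
position: [0.47, 0.1675, 0.1225]
ee_rot: [0.999, -0.047, -0.003, 0.001]
ft_force: [-0.6, 0.0, -0.5]
grip_width: 0.473
```

```bash
cat >> h.py <<'E'
def look(f,boxes,k=4):
    """boxes: (name,x0,y0,w,h) crops side by side"""
    ims=[]
    for n,x,y,w,h in boxes: ims.append(cv2.resize(cams.camera(n)[y:y+h,x:x+w,::-1],None,fx=k,fy=k,interpolation=cv2.INTER_CUBIC))
    H=max(i.shape[0] for i in ims)
    cv2.imwrite(f,np.hstack([cv2.copyMakeBorder(i,0,H-i.shape[0],0,4,cv2.BORDER_CONSTANT) for i in ims]))
E
python3 - <<'E'
from h import *
look('pics/c1.png',[('side',225,160,100,100),('top',190,220,90,100)])
o=manip.get_obs();print(o['position'],o['clock'],o['ft_force'])
E
```

```text
[0.47276141 0.168738   0.12679776] 3.65 [-1.06148782  0.31053017  0.19005273]
```

View pics/c1.png

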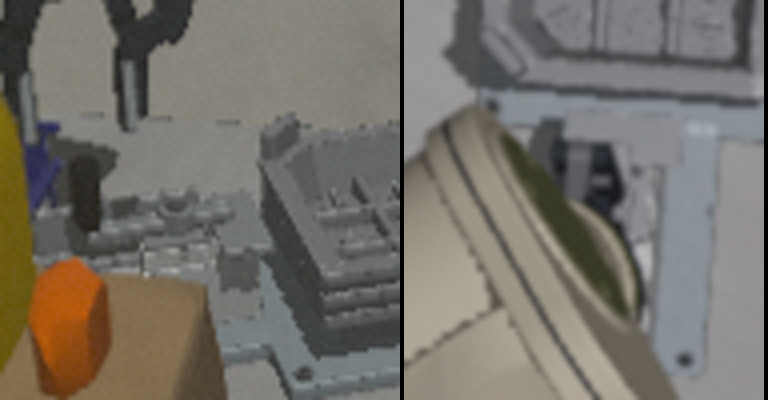

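The jaws straddle the knob: fingers at x≈25 and 130, knob at x≈85 in the crop. I'll go down and close gently.

Emit:
move_arm(moves=[[0,0,0,0,0,0.025,0.04],[0,0,0,0,0,0.046,0.04],[0,0,0,0,0,0.046,0.04],[0,0,0,0,0,0.046,0.0],[0,0,0,0,0,0.046,0.0],[0,0,0,0,0,0.046,0.0],[0,0,0,0,0,0.046,0.0],[0,0,0,0,0,0.046,0.0]], grip_force=25)

```text
clock: 4.45
position: [0.4739, 0.1691, 0.0821]
ee_rot: [0.999, -0.047, 0.001, -0.0]
ft_force: [-2.7, -0.2, 7.6]
grip_width: 0.164
```

Emit:
move_arm(moves=[[0,0,0,0.003,0,-0.003,0],[0,0,0,0.006,0,-0.003,0],[0,0,0,0.01,0,-0.003,0],[0,0,0,0.014,0,-0.003,0],[0,0,0,0.018,0,-0.003,0],[0,0,0,0.021,0,-0.003,0],[0,0,0,0.021,0,-0.003,0]])

```text
clock: 5.15
position: [0.4935, 0.1665, 0.083]
ee_rot: [0.999, -0.047, -0.001, 0.0]
ft_force: [-2.9, 1.5, -9.7]
grip_width: 0.159
```

Emit:
move_arm(moves=[[0,0,0,0.003,0,0.0015,0],[0,0,0,0.006,0,0.0015,0],[0,0,0,0.009,0,0.0015,0],[0,0,0,0.012,0,0.0015,0],[0,0,0,0.012,0,0.0015,0]])

```text
clock: 5.65
position: [0.4945, 0.1695, 0.0819]
ee_rot: [0.999, -0.043, -0.01, 0.002]
ft_force: [-63.1, 2.3, 45.1]
grip_width: 0.162
```

Emit:
move_arm(moves=[[0,0,0,-0.005,0,0,0],[0,0,0,-0.01,0,0,0],[0,0,0,-0.01,0,0,0]])

```text
clock: 5.95
position: [0.4936, 0.1681, 0.0824]
ee_rot: [0.999, -0.046, -0.001, -0.0]
ft_force: [-14.9, 4.2, 4.2]
grip_width: 0.163
```

```bash
python3 - <<'E'
from h import *
o=manip.get_obs();print(o['position'],o['clock'],o['ft_force'],R.from_quat(o['ee_rot']).as_matrix().round(3))
look('pics/c2.png',[('side',225,160,100,100),('top',190,210,90,100)])
print(manip.get_obs()['position'])
E
```

```text
[0.49359305 0.16807521 0.08238288] 5.95 [-14.87720471   4.22378162   4.19459619] [[ 0.996 -0.091 -0.003]
 [-0.091 -0.996  0.   ]
 [-0.003  0.    -1.   ]]
[0.49359627 0.1681086  0.08238485]
```

View pics/c2.png

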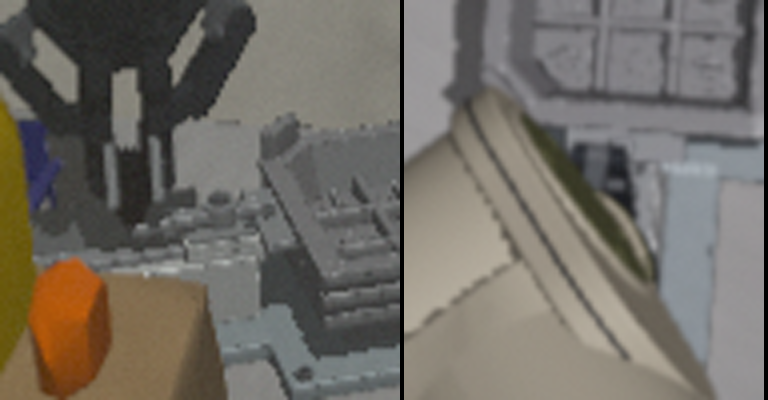

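Emit:
move_arm(moves=[[0,0,0,0.0012,0.0068,0,0],[0,0,0,0.0034,0.0131,0,0],[0,0,0,0.0066,0.0191,0,0],[0,0,0,0.0106,0.0245,0,0],[0,0,0,0.0153,0.0293,0,0],[0,0,0,0.0153,0.0293,0,0]])

```text
clock: 6.65
position: [0.5058, 0.1318, 0.0817]
ee_rot: [0.999, -0.048, -0.003, 0.004]
ft_force: [-21.5, -15.2, 14.0]
grip_width: 0.16
```

Emit:
move_arm(moves=[[0,0,0,0.0035,0.0055,0,0],[0,0,0,0.009,0.009,0,0],[0,0,0,0.015,0.0115,0,0],[0,0,0,0.021,0.0125,0,0],[0,0,0,0.0265,0.013,0,0],[0,0,0,0.0265,0.013,0,0]])

```text
clock: 7.25
position: [0.5339, 0.1186, 0.0819]
ee_rot: [0.999, -0.047, -0.0, 0.001]
ft_force: [-2.7, -4.0, -3.2]
grip_width: 0.162
```

Emit:
move_arm(moves=[[0,0,0,0.003,0,0,0],[0,0,0,0.005,0,0,0],[0,0,0,0.005,0,0,0]])

```text
clock: 7.55
position: [0.535, 0.1183, 0.0815]
ee_rot: [0.999, -0.047, -0.004, 0.002]
ft_force: [-22.8, -7.4, 10.2]
grip_width: 0.161
```

Emit:
move_arm(moves=[[0,0,0,-0.003,0,0,0],[0,0,0,-0.003,0,0,0.035],[0,0,0,-0.003,0,0,0.035],[0,0,0,-0.003,0,0,0.035],[0,0,0,-0.003,0,-0.04,0.035],[0,0,0,-0.003,0,-0.09,0.035],[0,0,0,-0.003,0,-0.14,0.04],[0,0,0,-0.003,0.05,-0.14,0.04],[0,0,0,-0.003,0.1,-0.14,0.04],[0,0,0,-0.003,0.15,-0.14,0.04]])

```text
clock: 8.55
position: [0.5218, -0.0308, 0.2229]
ee_rot: [0.999, -0.046, 0.001, 0.0]
ft_force: [0.1, -0.3, 0.3]
grip_width: 0.467
```

```bash
python3 - <<'E'
from h import *
look('pics/c3.png',[('side',230,165,95,100),('top',195,170,105,150)])
o=manip.get_obs();print(o['position'],o['clock'],o['ft_force'])
E
```

```text
[ 0.52130175 -0.03730654  0.22213978] 8.65 [ 0.19348742  0.13296011 -0.73855271]
```

View pics/c3.png

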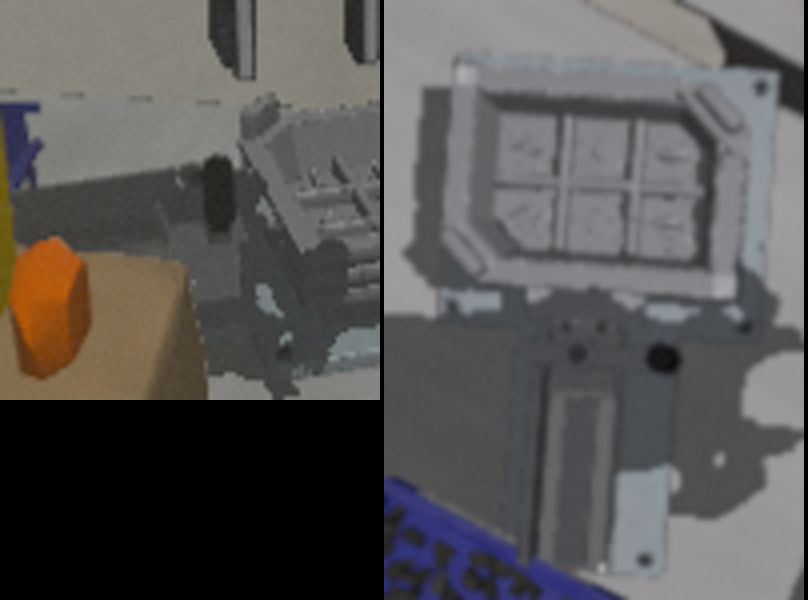

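The knob, now at (662,358), sits square to the right of the pivot at (578,353), so the lever is locked and the blade head is up against the stack. Next is the lug.

Emit:
move_arm(moves=[[0,0,4.5,0.0046,-0.0266,0,0.04],[0,0,9,0.0092,-0.0532,0,0.04],[0,0,13.5,0.0138,-0.0798,0,0.04],[0,0,18,0.0184,-0.1064,0,0.04],[0,0,22.5,0.023,-0.133,0,0.04],[0,0,27,0.0276,-0.1596,0.01,0.04],[0,0,31.5,0.0322,-0.1862,0.02,0.04],[0,0,36,0.0368,-0.2128,0.04,0.04],[0,0,40.5,0.0414,-0.2394,0.06,0.04],[0,0,44.8,0.0457,-0.266,0.08,0.04]])

```text
clock: 9.65
position: [0.5925, 0.2329, 0.1414]
ee_rot: [0.905, -0.426, 0.001, -0.0]
ft_force: [0.5, 0.1, 0.7]
grip_width: 0.472
```

```bash
python3 - <<'E'
from h import *
cams.camera('top')
look('pics/c4.png',[('side',260,140,110,120)],5)
o=manip.get_obs();m=R.from_quat(o['ee_rot']).as_matrix();print(o['position'],o['clock'],m.round(3))
print('d tool',m.T@(np.array([.5912,.2232,.068])-o['position']))
c=lambda x,y:(195+x/4,170+y/4)
a,b=at_z('top',*c(194,353),.07),at_z('top',*c(278,358),.106);print(b-a,np.degrees(np.arctan2(*(b-a)[1::-1]))+5.1)
print(o['joint_pos'])
E
```

```text
[0.59010729 0.23569005 0.13895823] 9.75 [[ 0.642 -0.766 -0.004]
 [-0.766 -0.642  0.001]
 [-0.003  0.002 -1.   ]]
d tool [0.01051326 0.00705663 0.07093618]
[-0.0047916  -0.04601777  0.036     ] -90.84450334026918
[ 0.00841163  0.49149361 -0.61293383  1.51606316  0.28907101  1.22880993
 -1.51992572]
```

View pics/c4.png

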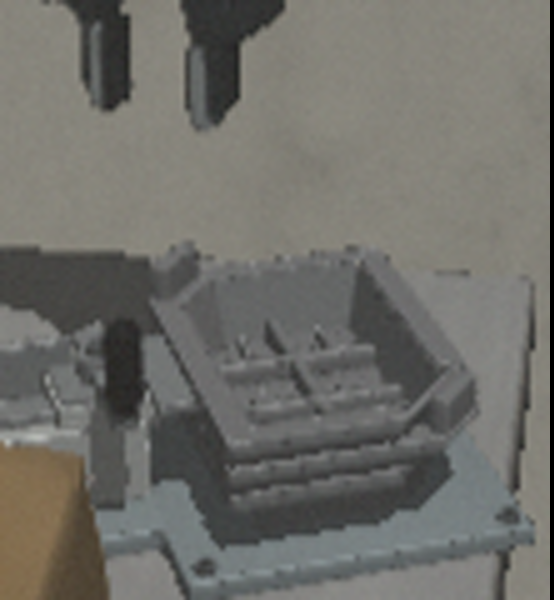

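The fingers, at (105,100) and (205,120), hang above and a little beyond the lug at (175,265), as computed. I'll correct by +10.5/+7 mm, go down and pinch.

Emit:
move_arm(moves=[[0,0,0,0.0105,0.007,0.02,0.03],[0,0,0,0.0105,0.007,0.035,0.03],[0,0,0,0.0105,0.007,0.05,0.03],[0,0,0,0.0105,0.007,0.062,0.03],[0,0,0,0.0105,0.007,0.07,0.03],[0,0,0,0.0105,0.007,0.07,0.03],[0,0,0,0.0105,0.007,0.07,0.03]])

```text
clock: 10.45
position: [0.5932, 0.2192, 0.0722]
ee_rot: [0.906, -0.424, 0.0, -0.0]
ft_force: [0.6, -1.1, -0.4]
grip_width: 0.354
```

```bash
python3 - <<'E'
from h import *
o=manip.get_obs();m=R.from_quat(o['ee_rot']).as_matrix();print(o['position'],o['clock'],o['ft_force'])
print('d tool',m.T@(np.array([.5912,.2232,.068])-o['position']))
look('pics/c5.png',[('side',260,170,90,80)],7)
E
```

```text
[0.59323252 0.2192136  0.07216577] 10.45 [ 0.57714538 -1.09127262 -0.39453154]
d tool [-0.00436307 -0.00099228  0.00416596]
```

View pics/c5.png

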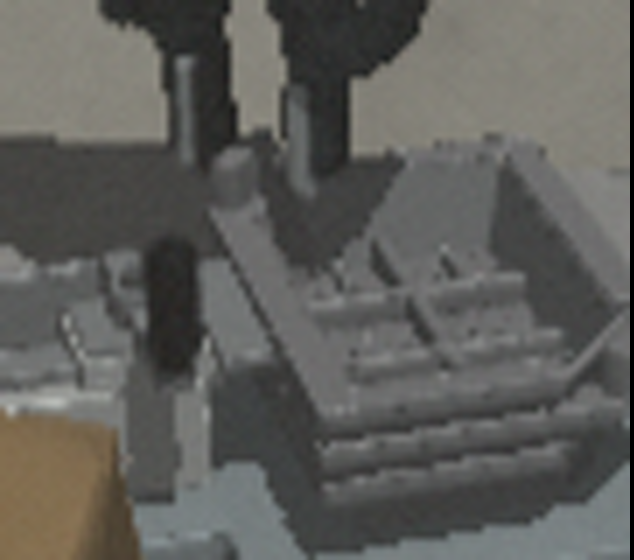

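The lug sits between the fingers at (235,180). I'll centre by -4 mm, lower a little and close.

Emit:
move_arm(moves=[[0,0,0,-0.004,-0.001,0.004,0.03],[0,0,0,-0.004,-0.001,0.0045,0.02],[0,0,0,-0.004,-0.001,0.0045,0.0],[0,0,0,-0.004,-0.001,0.0045,0.0],[0,0,0,-0.004,-0.001,0.0045,0.0],[0,0,0,-0.004,-0.001,0.0045,0.0]], grip_force=30)

```text
clock: 11.1
position: [0.5906, 0.2241, 0.0676]
ee_rot: [0.906, -0.423, -0.001, -0.001]
ft_force: [-3.0, 5.0, 2.1]
grip_width: 0.097
```

Emit:
move_arm(moves=[[0,0,0,0,0,0,0],[0,0,0,0,0,0,0],[0.18,-1,0,0,0,-0.0024,0],[0.36,-1.97,0,0,0,-0.0048,0],[0.54,-2.95,0,0.0002,0,-0.0073,0],[0.72,-3.93,0,0.0003,0,-0.0097,0],[0.9,-4.9,0,0.0005,0,-0.0121,0],[1.08,-5.9,0,0.0008,0.0001,-0.0145,0],[1.26,-6.9,0,0.001,0.0002,-0.0169,0],[1.44,-7.9,0,0.0014,0.0003,-0.0193,0]], grip_force=100)

```text
clock: 12.1
position: [0.5924, 0.2204, 0.0868]
ee_rot: [0.903, -0.423, -0.057, -0.041]
ft_force: [-0.6, -1.1, -3.9]
grip_width: 0.067
```

```bash
python3 - <<'E'
from h import *
o=manip.get_obs();print(o['position'],o['clock'],o['ft_force'],o['torque'],o['grip_width'])
look('pics/c6.png',[('side',260,170,90,80)],7)
E
```

```text
[0.59240292 0.22044572 0.08684432] 12.1 [-0.59917431 -1.12731591 -3.89842948] [-0.43605943 -0.11521371 -0.02981396] 0.0673328594569475
```

View pics/c6.png

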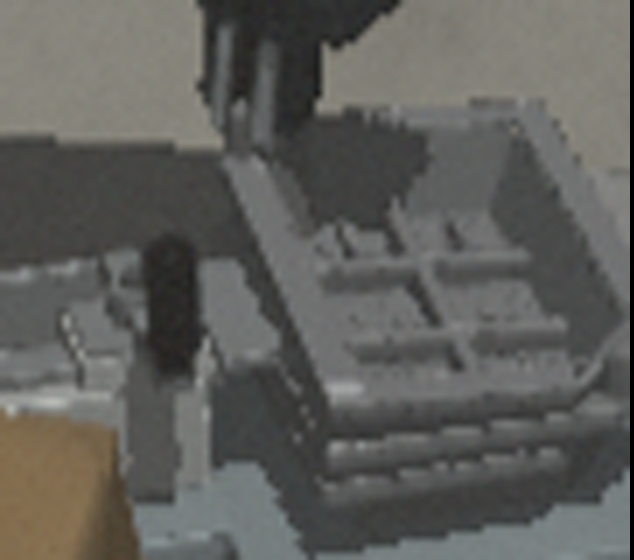

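The lug corner is up about 19 mm, and the second tray's rim is still down on the stack at (480,440). I'll carry the tilt on to about 14° so the far foot lets go.

Emit:
move_arm(moves=[[0.18,-1,0,0,0,-0.0024,0],[0.36,-1.97,0,0,0,-0.0048,0],[0.54,-2.95,0,0.0002,0,-0.0073,0],[0.72,-3.93,0,0.0003,0,-0.0097,0],[0.9,-4.9,0,0.0005,0,-0.0121,0],[1.08,-5.9,0,0.0008,0.0001,-0.0145,0],[1.08,-5.9,0,0.0008,0.0001,-0.0145,0]])

```text
clock: 12.85
position: [0.5939, 0.2188, 0.1012]
ee_rot: [0.899, -0.421, -0.1, -0.072]
ft_force: [2.0, -1.0, -1.4]
grip_width: 0.07
```

Emit:
move_arm(moves=[[0,0,0,-0.001,-0.0002,-0.004,0],[0,0,0,-0.002,-0.0003,-0.008,0],[0,0,0,-0.003,-0.0005,-0.012,0],[0,0,0,-0.004,-0.0006,-0.016,0],[0,0,0,-0.006,-0.001,-0.024,0],[0,0,0,-0.008,-0.0013,-0.032,0],[0,0,0,-0.01,-0.0016,-0.04,0],[0,0,0,-0.0125,-0.002,-0.05,0],[0,0,0,-0.0125,-0.002,-0.05,0]])

```text
clock: 13.75
position: [0.5938, 0.2193, 0.1544]
ee_rot: [0.899, -0.421, -0.098, -0.072]
ft_force: [0.4, 1.1, -0.4]
grip_width: 0.072
```

```bash
python3 - <<'E'
from h import *
o=manip.get_obs();m=R.from_quat(o['ee_rot']).as_matrix();print(o['position'],o['clock'],o['ft_force'],o['torque'],o['grip_width'],m.round(3).tolist())
look('pics/c7.png',[('side',250,140,120,110)],6)
E
```

```text
[0.59380706 0.21926772 0.15440428] 13.75 [ 0.39411346  1.07196111 -0.44024308] [-0.24361697 -0.13814316 -0.02044053] 0.07176887963205703 [[0.627, -0.77, -0.117], [-0.742, -0.636, 0.212], [-0.237, -0.046, -0.97]]
```

View pics/c7.png

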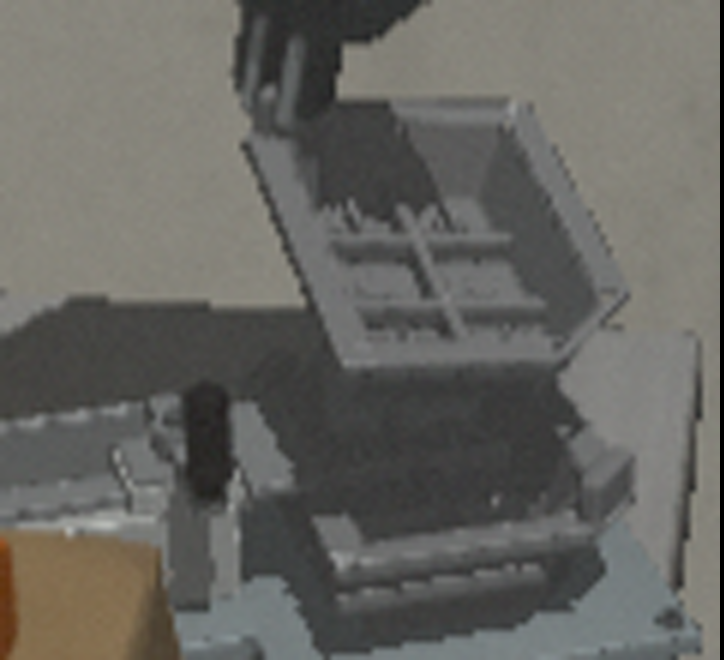

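The top tray is free. The second tray stays in the magazine, with its lug at (605,480), and the blade is still locked. I'll raise the tray and level it.

Emit:
move_arm(moves=[[-0.26,1.4,0,-0.0028,-0.0005,-0.0116,0],[-0.5,2.8,0,-0.0057,-0.0011,-0.0233,0],[-0.76,4.2,0,-0.0085,-0.0016,-0.0349,0],[-1,5.6,0,-0.0114,-0.0022,-0.0466,0],[-1.26,7,0,-0.0142,-0.0028,-0.0582,0],[-1.5,8.4,0,-0.017,-0.0033,-0.07,0],[-1.76,9.8,0,-0.0199,-0.0038,-0.0815,0],[-2,11.2,0,-0.0227,-0.0044,-0.0931,0],[-2.26,12.6,0,-0.0256,-0.005,-0.1048,0],[-2.52,13.8,0,-0.0284,-0.0055,-0.1164,0]])

```text
clock: 14.8
position: [0.5933, 0.2191, 0.2734]
ee_rot: [0.906, -0.424, 0.001, 0.001]
ft_force: [-0.4, 0.5, -1.1]
grip_width: 0.068
```

Emit:
move_arm(moves=[[0,0,0,0.012,0.01,0,0],[0,0,0,0.037,0.031,0,0],[0,0,0,0.066,0.055,0,0],[0,0,0,0.096,0.08,0,0],[0,0,0,0.13,0.108,0,0],[0,0,0,0.164,0.137,0,0],[0,0,0,0.2,0.167,0,0],[0,0,0,0.233,0.194,0,0],[0,0,0,0.256,0.213,0,0],[0,0,0,0.269,0.224,0,0]])

```text
clock: 15.8
position: [0.5928, -0.1357, 0.2719]
ee_rot: [0.905, -0.426, -0.0, 0.001]
ft_force: [-0.2, 0.3, -0.7]
grip_width: 0.074
```

Emit:
move_arm(moves=[[0,0,0,0,0,0,0],[0,0,0,0,0,0,0],[0,0,0,0,0,0,0],[0,0,0,0,0,0,0]])

```text
clock: 16.2
position: [0.5939, -0.1293, 0.2725]
ee_rot: [0.906, -0.423, 0.0, -0.0]
ft_force: [-0.0, 0.6, -0.2]
grip_width: 0.069
```

```bash
python3 - <<'E'
from h import *
o=manip.get_obs();print(o['position'],o['clock'],o['ft_force'],o['torque'],o['grip_width'])
a=cams.camera('side')[60:300,200:520,::-1];b=cams.camera('top')[140:380,190:510,::-1]
cv2.imwrite('pics/c8.png',cv2.resize(np.hstack([a,b]),(800,300)))
cv2.imwrite('pics/side8.png',cams.camera('side')[:,:,::-1])
cv2.imwrite('pics/top8.png',cams.camera('top')[:,:,::-1])
E
```

```text
[ 0.59391841 -0.12928109  0.27253247] 16.2 [-0.03498321  0.61893149 -0.15853815] [ 0.04769341  0.04480836 -0.03892879] 0.068991471678845
```

View pics/c8.png

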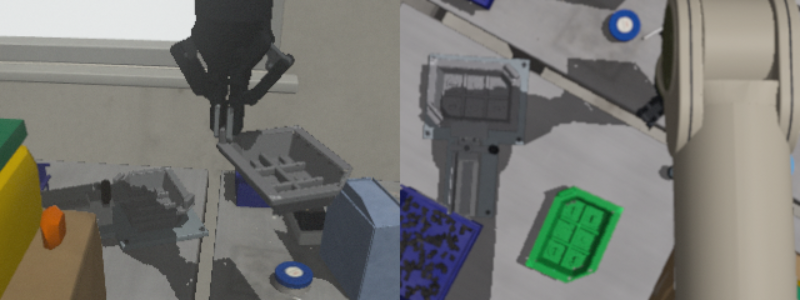

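The held tray shows right of the stack in the side view, and both lower trays are still in the magazine. I'll check how level it is by overlaying a level tray's rim.

```bash
python3 - <<'E'
from h import *
o=manip.get_obs();p=o['position']
q=R.from_euler('z',-.0893)
lug=np.array([-.0404,.0587,0]);c=p-q.apply(lug);z=p[2]-.0036
L=np.array([[-.055,-.075,0],[.055-.02,-.075,0],[.055,-.055,0],[.055,.075,0],[-.035,.075,0],[-.055,.055,0]])
W=q.apply(L)+[c[0],c[1],z]
im=cv2.imread('pics/side8.png');x0,y0,k=275,100,6
u=((proj('side',W)-[x0,y0])*k).astype(int)
im=cv2.resize(im[y0:y0+95,x0:x0+85],None,fx=k,fy=k,interpolation=cv2.INTER_CUBIC)
cv2.polylines(im,[u.reshape(-1,1,2)],True,(0,0,255),1);cv2.imwrite('pics/c9.png',im);print(W.round(3))
E
```

```text
[[ 0.567 -0.262  0.269]
 [ 0.657 -0.27   0.269]
 [ 0.679 -0.252  0.269]
 [ 0.69  -0.123  0.269]
 [ 0.601 -0.115  0.269]
 [ 0.579 -0.133  0.269]]
```

```bash
python3 - <<'E'
from h import *
p=manip.get_obs()['position'];q=R.from_euler('z',-.0893)
lug=np.array([-.0404,.0587,0]);c=p-q.apply(lug);far=np.array([.045,-.065,0])
L=np.array([[-.055,-.075,0],[.035,-.075,0],[.055,-.055,0],[.055,.075,0],[-.035,.075,0],[-.055,.055,0]])
a=np.cross([0,0,1],(far-lug)/np.linalg.norm(far-lug))
for t in(-10,-5,0,5,10):
    W=R.from_rotvec(np.radians(t)*a).apply(L-lug)
    W=q.apply(W)+[p[0],p[1],p[2]-.0036]
    print(t,((proj('side',W)-[200,60])*1.25).round().astype(int).tolist())
# silhouette of the held tray: grey mask vs wall/bench is hard; print column edges
g=cv2.cvtColor(cv2.imread('pics/side8.png'),cv2.COLOR_BGR2GRAY)
for x in (416,440,460,476): print(x,x*1.25-250,g[155:235:2,x].tolist())
E
```

```text
-10 [[270, 181], [358, 158], [364, 148], [298, 117], [225, 134], [215, 142]]
-5 [[270, 190], [357, 172], [363, 160], [298, 120], [225, 133], [215, 142]]
0 [[269, 199], [356, 185], [362, 172], [297, 123], [225, 132], [215, 141]]
5 [[268, 207], [353, 197], [359, 184], [297, 126], [225, 131], [215, 141]]
10 [[266, 215], [349, 208], [355, 195], [296, 129], [225, 131], [215, 141]]
416 270.0 [127, 125, 127, 127, 117, 112, 93, 99, 102, 98, 103, 101, 99, 100, 101, 100, 102, 101, 71, 99, 106, 88, 84, 100, 107, 110, 109, 110, 109, 109, 109, 110, 100, 63, 67, 57, 116, 123, 128, 132]
440 300.0 [132, 132, 131, 125, 107, 109, 102, 78, 69, 66, 70, 70, 68, 68, 71, 68, 70, 94, 113, 88, 83, 96, 102, 107, 104, 116, 92, 93, 119, 109, 111, 99, 84, 69, 60, 60, 58, 46, 39, 34]
460 325.0 [130, 131, 131, 133, 132, 134, 132, 130, 132, 131, 130, 111, 109, 108, 101, 81, 72, 68, 71, 67, 70, 66, 69, 67, 67, 68, 81, 107, 108, 109, 88, 79, 61, 61, 61, 95, 124, 85, 53, 61]
476 345.0 [132, 129, 131, 132, 131, 130, 132, 133, 128, 131, 131, 129, 127, 128, 127, 128, 127, 108, 107, 109, 106, 93, 103, 107, 109, 107, 74, 61, 61, 61, 109, 81, 63, 62, 64, 67, 64, 63, 64, 63]
```

```bash
python3 - <<'E'
from h import *
print(manip.hand_in()); o=manip.get_obs();print(o['clock'],o['position'],o['grip_width'])
E
```

```text
the job is handed in; nothing more can be done
None
the job is handed in; nothing more can be done
```

The top tray is off the stack, and the job was handed in at about 16 s of the 45 s, with the arm still holding it.

- **Blade and lever:** I pushed the blade to its stop and swung the lever until it met its own stop. The image put the lever at about 90°, so it is locked. The first push onto the blade's stop overshot and read about 63 N along the push (about 78 N total at the wrist) before I backed off. That is under the 120 N wrist limit, and only the fingers appeared to be in contact.
- **Peel:** I gripped the lug at 100 N and raised that corner about 19 mm while tilting about the far corner. I then took the tilt to 14°, lifted the tray clear, levelled it and carried it 35 cm to the right.
- **Lower trays:** The pictures during and after the lift show both lower trays still in the magazine.
- **Tray at hand-in:** Its rim was at about 0.27 m and its feet at about 0.23 m above the bench. Comparing its outline with a projected level tray put it within about 2° of level, open side up. The grip width was steady.
- **Not checked:** The picture limit stopped the last enlarged view, so the level check rests on pixel values alone. I did not check the connectors and the tin separately, though the arm's path stayed clear of the bench around the stack.

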